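# Pack the foam-lined tool tray

### The arm

A 6-joint arm with a two-finger parallel gripper is mounted at the origin on a cart in front of the work surface, level with it; the furniture and walls round the work are solid. World frame = base frame: x ahead of the robot, y to its left, z up, the work surface at z = 0. Lengths are in mm, angles in rad, forces in N, time in s.
With the tool pointing down it reaches from about 275 to 825 mm from the base axis. Payload 5.2 kg.
Tool frame: the origin (TCP) lies at the very end of the fingers, on their centre line; the grasp point (between the pads) lies 19 mm behind it; z points along the fingers, y is the direction in which the jaws open and shut (so a half turn about z gives the same grasp; the last joint's range is limited). The gripper opens to 93 mm and grips with 3 to 60 N. Pads are 15 mm wide; open, the fingers measure 128 mm over their backs; the gripper's body (75 mm by 188 mm) begins 65 mm behind the grasp point.
Start: joints at [-1.543, 0.259, 1.535, -0, 1.348, -0.203], TCP at [125.837, -535.416, 218.653] pointing down, gripper open.
Joint ranges: [-3.14, 3.14], [-0.91, 2.08], [0.19, 2.58], [-1.22, 4.36], [0.22, 2.71], [-3.12, 3.12]. Speed limits (rad/s): [2.57, 2.57, 3.14, 3.14, 3.14, 3.14].

### API

Orientations are given as [roll, pitch, yaw] about the fixed x, y, z axes, in that order (R = Rz(yaw) Ry(pitch) Rx(roll)).
In Python, from bench import robot gives the robot as it stands. The module is installed in compiled form; this text tells all that it offers. Calls block until the motion is done:
- robot.move_ptp(position, orientation): joint-space move of the TCP to a pose.
- robot.move_linear(position, ori=None, speed=150, f_stop=None): straight line of the TCP; ori=None keeps the orientation; speed is the mean speed in mm/s. With f_stop (N) it stops when the force on the tool has changed by that much, and returns True; else False.
- robot.move_j(angles): joint-space move.
- robot.move_gripper(opening): opening from 0.0 (shut) to 1.0 (fully open); the grip force is fixed at half the most; returns when the fingers have stopped.
- robot.sleep(seconds).
- robot.inverse_kinematics(position, orientation): joint angles nearest the present ones, or None.
- robot.get_image(name): name is "scene" or "top" or "wrist"; returns a dict with "img" (420x560x3 uint8, blue, green, red), "fovy" (degrees; the focal length in pixels is half the picture's height over the tangent of half this angle, whatever the lens; pixels are square), "cx", "cy" (the principal point, pixels), "eye" and "orientation" of the camera in the world. Camera axes: x right, y down, z forward; pixel columns grow to the right and rows downward; lengths in mm; the calibration is good to about 2 mm. A picture is of the moment at which its call begins. There is no depth.
A pose or a line that the arm cannot do raises robot.MotionError and nothing moves.
- robot.hand_in(): hands the job in, once; it reports no verdict.
Readings, each from a call of its own:
- robot.current_t(): time.
- robot.current_qpos(): joint angles.
- robot.current_joint_vel(): joint speeds.
- robot.current_joint_efforts(): joint torques, N m.
- robot.current_tcp_pos(): TCP position.
- robot.current_eef_rot(): TCP orientation.
- robot.current_contact_force(): force on the tool from outside, world axes, zero at the start.
- robot.current_ft_torque(): the same for the moment, N m.
- robot.current_gripper_width(): opening from 0.0 (shut) to 1.0 (fully open).
Only numpy, scipy, OpenCV 4.12 (cv2) and the standard library are available. Lean on these libraries where they do the work, as an engineer would, in place of code of your own. Each camera call takes 0.05 s, during which the arm holds its last target.

### The job

Pack the foam-lined tool tray for the next job: lay the small blue screwdriver, the marker pen, the torch and the tape measure each fully down into the foam pocket that is cut to its shape, the tape measure standing upright. The large red screwdriver and the green pencil have no pocket in this tray; leave them lying where they are.

Things in the scene. Friction and masses are not known exactly. Their poses are not given: they have to be found in the camera images.
- screwdriver_small: Small screwdriver, blue handle, bright shaft, 141 mm long, lying flat. Origin: middle of its length, on its underside; +y points to the handle's end. The handle is at y = -6 to +68 mm, 20 mm high and 20 mm wide between its flats at y = 23 to 60 mm; grasp it there across x, near y = +37 mm (centre of mass). The 4 mm shaft runs to y = -70 mm. 45 g.
- marker_mid (a point): Marker pen, white barrel with red cap, 135 mm long, about 16 mm thick, lying down. The point is the middle of the pen, on its axis, 8 mm above what it lies on; y runs along the pen. Grasp across it at the middle. 15 g; it belongs to body marker.
- torch: Black hand torch, 122 mm long, barrel 25 mm, head 37 mm wide, 33 mm high, lying down. Origin: middle of its length, on its underside; y along its length. Grasp across x at the middle; treat it as up to 37 mm wide there. 120 g.
- tape_measure: Yellow and black pocket tape measure standing upright on its flat, 33 mm wide (x), 71 mm long (y), 62 mm high. Origin: centre of its underside, z up. Grasp its two broad sides across x. 210 g.
- inlay_driver: Inlay for small screwdriver: 65.5 x 155 x 32 mm dark foam, fixed in the grey tool tray beside the other inlays (any order); flush with the tray rim. Origin: centre of underside, 2 mm over the worktop; y lengthwise. Pocket, turquoise floor 24 mm up: y -76 to -12 mm 10 wide (shaft); -12 to 75 32 wide (handle), finger notch 56 wide at y 20 to 56. Handle fits the wide part only: screwdriver +y along inlay +y, origin over origin.
- inlay_marker: Inlay for marker: 65.5 x 155 x 32 mm dark foam, fixed in the grey tool tray beside the other inlays (any order); flush with the tray rim. Origin: centre of underside, 2 mm over the worktop; y lengthwise. Pocket, turquoise floor 25 mm up: y -75 to 75 mm, 29 wide, finger notch 54 wide at y -18 to 18. Marker lies in it lengthwise, centred, either way round.
- inlay_torch: Inlay for torch: 65.5 x 155 x 32 mm dark foam, fixed in the grey tool tray beside the other inlays (any order); flush with the tray rim. Origin: centre of underside, 2 mm over the worktop; y lengthwise. Pocket, turquoise floor 20 mm up: y -70 to 70 mm, 50 wide, finger notch 60 wide at y -18 to 18. Torch lies in it lengthwise, centred, either way round.
- inlay_tape: Inlay for tape measure: 65.5 x 155 x 32 mm dark foam, fixed in the grey tool tray beside the other inlays (any order); flush with the tray rim. Origin: centre of underside, 2 mm over the worktop; y lengthwise. Pocket, turquoise floor 16 mm up: y -44 to 44 mm (the shortest), 48 wide, finger notch 60 wide at y -14 to 14. Tape measure stands upright in it, centred, length along y, either way round.
- screwdriver_big: Large screwdriver with a RED handle, 221 x 33 x 32 mm, lying flat. Does not belong in the tray: leave it. Origin: middle of its length, on its underside; +y points to the handle's end.
- pencil: Thin green pencil, 123 mm long, 7 mm thick, lying down. Does not belong in the tray: leave it. Origin: middle of its length, on its underside; y along it.
Not all that is in view belongs to the job. What is shaped like the tape_measure but pink is not meant.

How it is judged:
By the outcome, as a careful person would: the job done as asked, in the order asked, and still so for the second after the job is handed in, with the robot touching nothing.
It also fails if it takes over 96 s, if anything falls off the work surface, if the arm or the gripper's body presses on something with over 40 N, if the wrist force passes 120 N, or if a joint passes its speed limit or range.

## Working session

There is one attempt and no reset: what is moved stays moved. The work goes in short steps, each a Python script; the robot and the scene stay as the last script left them, time stands still between calls to the robot, and variables do not carry over. Pictures are saved under pics/ and viewed, and the job is handed in when it is done.

```bash
mkdir -p pics; cat > h.py <<'E'
import numpy as np, cv2
from bench import robot
from scipy.spatial.transform import Rotation as R
def cam(n,save=None):
    d=robot.get_image(n)
    if save: cv2.imwrite('pics/'+save,d['img']); np.save('pics/'+save+'.npy',{k:v for k,v in d.items() if k!='img'},allow_pickle=True)
    return d
def rot(o):
    o=np.array(o,float)
    return o if o.shape==(3,3) else R.from_euler('xyz',o).as_matrix()
def pix2w(d,u,v,z):
    f=210/np.tan(np.radians(d['fovy'])/2)
    r=rot(d['orientation'])@np.array([(u-d['cx'])/f,(v-d['cy'])/f,1])
    e=np.array(d['eye'],float); return e+r*(z-e[2])/r[2]
def w2pix(d,p):
    f=210/np.tan(np.radians(d['fovy'])/2)
    c=rot(d['orientation']).T@(np.array(p,float)-np.array(d['eye'],float))
    return d['cx']+f*c[0]/c[2], d['cy']+f*c[1]/c[2]
def load(s): return np.load('pics/'+s+'.npy',allow_pickle=True).item()
E
python3 - <<'E'
from h import *
for n in ['scene','top','wrist']:
    d=cam(n,n+'0.png'); print(n,{k:v for k,v in d.items() if k!='img'})
print(robot.current_t(),robot.current_eef_rot(),robot.current_tcp_pos())
E
```

```text
scene {'fovy': 43.39362179708602, 'cx': 278.20550904939125, 'cy': 208.4538390462761, 'eye': array([ 169.47153355, 1225.6016491 ,  688.09514567]), 'orientation': array([-2.07577393,  0.02583858, -2.8755879 ])}
top {'fovy': 53.51393828234891, 'cx': 281.13889320832146, 'cy': 211.16542820917985, 'eye': array([ 435.18874527,   80.14015772, 1001.45004272]), 'orientation': array([-3.05354519,  0.00769865, -1.57631167])}
wrist {'fovy': 63.39212784705987, 'cx': 283.2011781444233, 'cy': 210.3385064921089, 'eye': array([ 193.12457996, -519.0208084 ,  383.90528512]), 'orientation': array([ 2.88545278e+00,  2.58723922e-03, -1.33962670e+00])}
0.15 [-3.14023764e+00 -2.57404086e-04  2.30784557e-01] [ 125.81904217 -535.00760465  218.02178773]
```

View pics/top0.png

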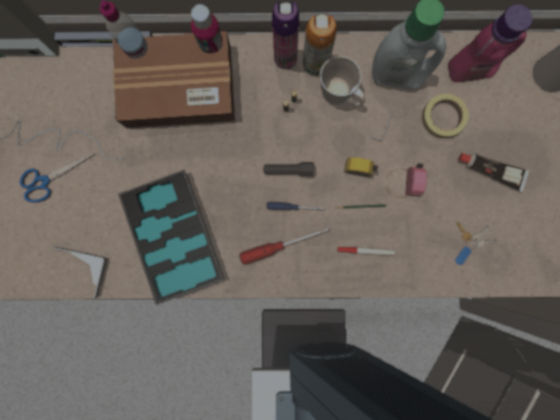

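View pics/scene0.png

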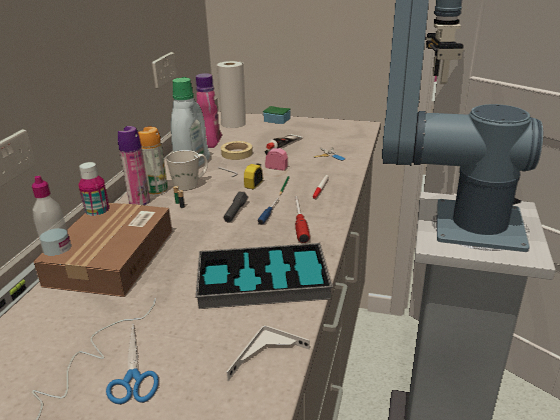

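The top view shows the tray at (173,237). The loose items are:
- torch (290,169)
- blue screwdriver (285,206), with the green pencil at (364,206)
- red screwdriver (265,251), a distractor
- marker (366,251)
- yellow tape (360,166), with a pink look-alike at (417,180)

Next I'll enlarge these crops.

```bash
python3 - <<'E'
import cv2
a=cv2.imread('pics/top0.png')
cv2.imwrite('pics/c1.png',cv2.resize(a[150:270,235:435],None,fx=4,fy=4,interpolation=cv2.INTER_CUBIC))
cv2.imwrite('pics/c2.png',cv2.resize(a[165:310,110:235],None,fx=4,fy=4,interpolation=cv2.INTER_CUBIC))
from h import *
d=load('top0.png')
for n,u,v,z in [('torch',290,169,20),('drv',283,206,10),('mark',366,251,8),('tape',360,166,62),('pink',417,180,62),('tray',173,237,34)]:
    print(n,pix2w(d,u,v,z).round())
E
```

```text
torch [623.  66.  20.]
drv [535.  83.  10.]
mark [ 427. -113.    8.]
tape [621. -94.  62.]
pink [ 587. -222.   62.]
tray [462. 339.  34.]
```

View pics/c1.png

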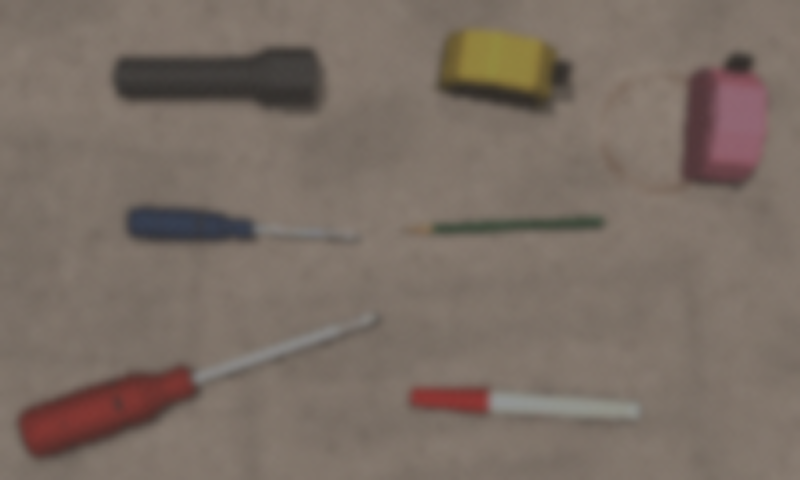

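View pics/c2.png

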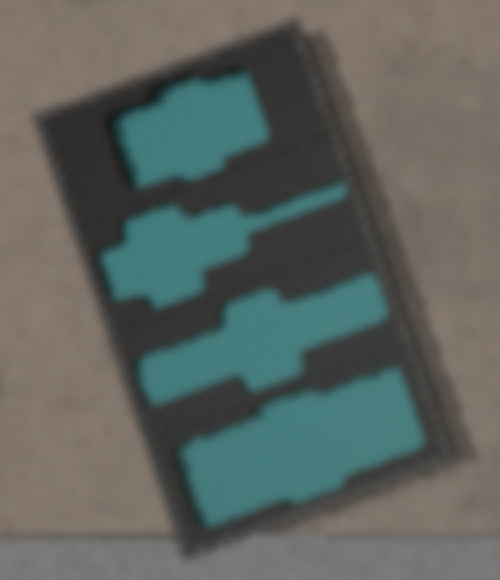

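Targets by description:
- yellow tape at top (360,166), not the pink one (417,180)
- blue driver (285,206), not the red one (265,251)
- white and red marker (366,251), not the green pencil (364,206)
- torch (290,169)

In the tray, the pockets from top to bottom of the picture are tape, driver, marker and torch. I'll measure with the wrist camera from closer.

```bash
python3 - <<'E'
from h import *
pi=np.pi
t=robot.current_t()
for p,y,n in [((580,-20,230),0,'w1.png'),((440,330,200),pi/2+.3,'w2.png')]:
    robot.move_ptp(p,[pi,0,y]); robot.sleep(.2); cam('wrist',n); print(robot.current_t(),robot.current_qpos())
E
```

```text
2.8417 [-2.27540377e-01  3.06197994e-01  1.44199544e+00 -2.47300165e-05
  1.39347319e+00  1.34419062e+00]
4.5 [ 4.39158003e-01  2.71923559e-01  1.56375947e+00 -6.18410031e-05
  1.30582896e+00  1.40921474e-01]
```

View pics/w1.png

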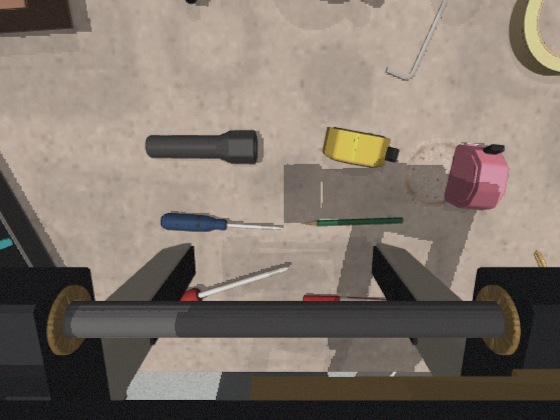

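View pics/w2.png

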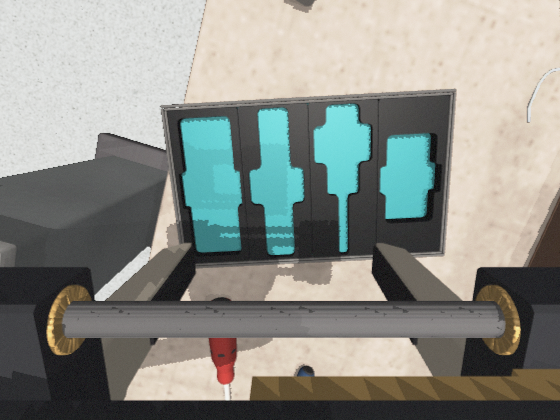

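w1 shows the torch (203,147), tape (358,147), driver (195,222) and pencil; the gripper hides the marker. w2 shows the tray with corners at about (163,106), (455,91), (443,255) and (185,268). I'll enlarge it for precise pixel readings, and take a view of the marker.

```bash
python3 - <<'E'
from h import *
pi=np.pi
robot.move_ptp((430,-90,200),[pi,0,-pi/2+.0]); robot.sleep(.2); cam('wrist','w3.png'); print(robot.current_t(),robot.current_qpos())
a=cv2.imread('pics/w1.png'); b=cv2.imread('pics/w2.png')
cv2.imwrite('pics/c3.png',cv2.resize(a[110:250,135:300],None,fx=4,fy=4,interpolation=cv2.INTER_CUBIC))
cv2.imwrite('pics/c4.png',cv2.resize(a[110:190,310:410],None,fx=6,fy=6,interpolation=cv2.INTER_CUBIC))
cv2.imwrite('pics/c5.png',cv2.resize(b[80:280,155:465],None,fx=2.5,fy=2.5,interpolation=cv2.INTER_CUBIC))
E
```

```text
6.925 [-4.60653795e-01  7.15877653e-02  1.81082434e+00  9.13825195e-06
  1.25915592e+00  2.68017893e+00]
```

View pics/c3.png

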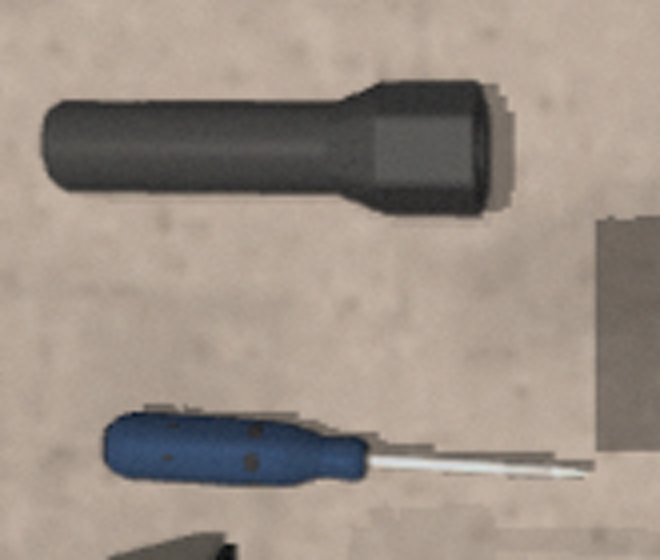

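View pics/c4.png

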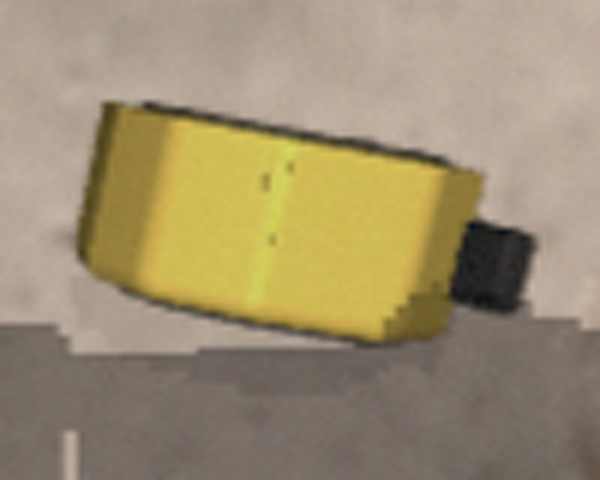

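View pics/c5.png

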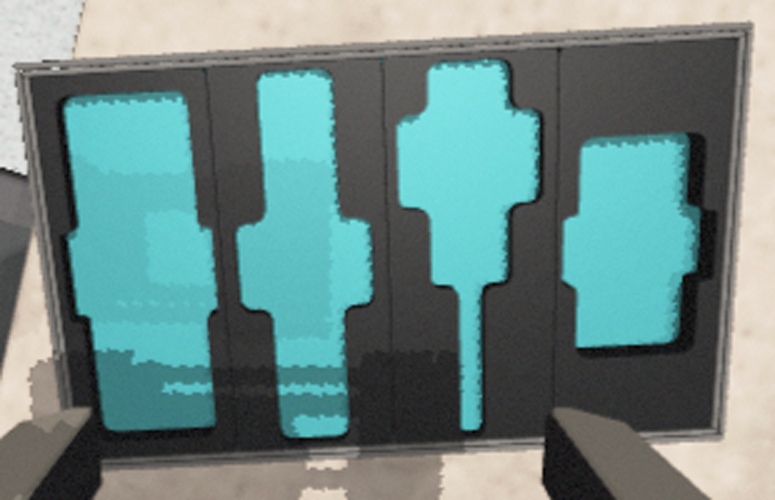

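View pics/w3.png

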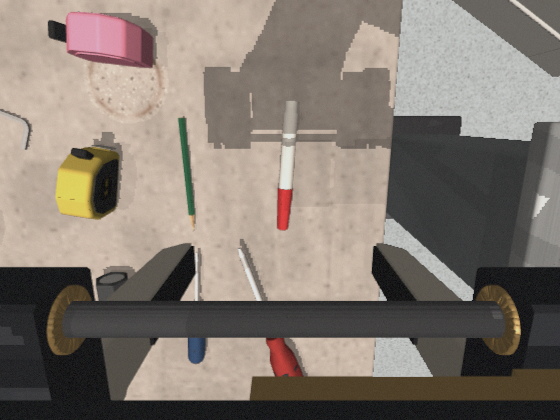

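```bash
cat > m.py <<'E'
from h import *
d1,d2,d3=load('w1.png'),load('w2.png'),load('w3.png')
c3=lambda x,y,z:pix2w(d1,x/4+135-.4,y/4+110-.4,z)
c4=lambda x,y,z:pix2w(d1,x/6+310-.4,y/6+110-.4,z)
c5=lambda x,y,z:pix2w(d2,x/2.5+155-.3,y/2.5+80-.3,z)
def seg(n,a,b):
    a,b=a[:2],b[:2]; print(n,'mid',((a+b)/2).round(1),'len',np.linalg.norm(a-b).round(1),'dir',np.arctan2(*(a-b)[::-1]).round(3))
E
python3 - <<'E'
from m import *
seg('torch',c3(43,146,14),c3(488,148,16.5))
seg('torch barrel w',c3(200,101,16),c3(200,191,16))
seg('drv',c3(104,446,10),c3(592,470,4))
seg('drv w',c3(200,413,10),c3(198,483,10))
seg('drv handle axis',c3(120,446,10),c3(345,460,10))
seg('marker',pix2w(d3,283,229,8),pix2w(d3,292,101,8))
# tape top quad corners (yellow at z62?)
for z in (45,62): 
  seg('tape far edge %d'%z,c4(145,103,z),c4(445,160,z)); seg('near',c4(130,288,z),c4(378,343,z))
seg('width',c4(290,140,62),c4(262,318,62))
seg('ends@30',c4(78,230,30),c4(533,265,30))
print('tray')
TL,TR,BR=[c5(*p,34) for p in ((15,66),(752,25),(722,436))]
seg('top edge',TL,TR);seg('right',TR,BR)
seg('diag (centre)',TL,BR)
for p,q in (((205,70),(237,445)),((382,58),(391,440)),((558,50),(555,410))): seg('seam',c5(*p,34),c5(*q,34))
# pockets: y-ends at mid width at floor; 
E
```

```text
torch mid [622.2  70.6] len 123.3 dir 1.567
torch barrel w mid [622.4  88.3] len 24.5 dir -0.074
drv mid [530.   52.7] len 144.7 dir 1.506
drv w mid [534.   96.8] len 21.7 dir -0.102
drv handle axis mid [532.5  87. ] len 66.5 dir 1.505
marker mid [ 424.8 -111.5] len 135.1 dir 1.505
tape far edge 45 mid [638.9 -96.4] len 51.6 dir 1.389
near mid [608.2 -91.1] len 44.0 dir 1.355
tape far edge 62 mid [639.4 -92.7] len 49.1 dir 1.389
near mid [610.1 -87.6] len 41.9 dir 1.355
width mid [623.9 -90.4] len 28.5 dir -0.106
ends@30 mid [ 618.4 -102.6] len 81.2 dir 1.495
tray
top edge mid [434.4 423.2] len 273.9 dir -2.79
right mid [590.8 394. ] len 162.6 dir 1.92
diag (centre) mid [462.2 346.8] len 318.2 dir 2.957
seam mid [400.  324.9] len 150.7 dir 1.924
seam mid [461.5 347.2] len 152.6 dir 1.912
seam mid [522.7 374.5] len 142.3 dir 1.931
```

```bash
cat >> m.py <<'E'
def T(x,y,th): 
    c,s=np.cos(th),np.sin(th)   # th = direction of object +y
    return lambda p: np.array([x+p[0]*s+p[1]*c, y-p[0]*c+p[1]*s, p[2]])
TR=(462.2,346.8,1.918)
INX={'torch':-98.25,'marker':-32.75,'driver':32.75,'tape':98.25}
def inlay(n):
    t=T(*TR); p=t((INX[n],0,0)); return p[0],p[1],TR[2]
def poly(im,d,t,pts,col,k,o):
    q=[((np.array(w2pix(d,t(p)))-o)*k).round() for p in pts]
    cv2.polylines(im,[np.array(q,int)],True,col,1,cv2.LINE_AA)
E
python3 - <<'E'
from m import *
b=cv2.imread('pics/w2.png'); o=np.array([155,80]);k=2.5
im=cv2.resize(b[80:280,155:465],None,fx=k,fy=k,interpolation=cv2.INTER_CUBIC)
P={'torch':(-70,70,50,60,-18,18,22),'marker':(-75,75,29,54,-18,18,27),'tape':(-44,44,48,60,-14,14,18)}
for n,(a,c,w,W,s,e,z) in P.items():
    r=lambda z:[(-w/2,a,z),(w/2,a,z),(w/2,s,z),(W/2,s,z),(W/2,e,z),(w/2,e,z),(w/2,c,z),(-w/2,c,z),(-w/2,e,z),(-W/2,e,z),(-W/2,s,z),(-w/2,s,z)]
    poly(im,d2,T(*inlay(n)),r(z),(0,0,255),k,o); poly(im,d2,T(*inlay(n)),r(34),(0,255,255),k,o)
for z,col in ((26,(0,0,255)),(34,(0,255,255))):
    r=[(-5,-76,z),(5,-76,z),(5,-12,z),(16,-12,z),(16,20,z),(28,20,z),(28,56,z),(16,56,z),(16,75,z),(-16,75,z),(-16,56,z),(-28,56,z),(-28,20,z),(-16,20,z),(-16,-12,z),(-5,-12,z)]
    poly(im,d2,T(*inlay('driver')),r,col,k,o)
cv2.imwrite('pics/o1.png',im)
bx=lambda z:[(-16.5,-35.5,z),(16.5,-35.5,z),(16.5,35.5,z),(-16.5,35.5,z)]
ims=[]
for f,d,x0,y0,x1,y1 in (('w1',d1,310,110,410,190),('w3',d3,45,135,145,235),('top0',load('top0.png'),340,145,390,185)):
    k=400/(x1-x0);o=np.array([x0,y0])
    i=cv2.resize(cv2.imread(f'pics/{f}.png')[y0:y1,x0:x1],(400,int(k*(y1-y0))),interpolation=cv2.INTER_CUBIC)
    t=T(622,-94,1.375)
    poly(i,d,t,bx(0),(255,0,0),k,o);poly(i,d,t,bx(62),(0,0,255),k,o)
    ims.append(cv2.copyMakeBorder(i,0,400-i.shape[0],0,0,cv2.BORDER_CONSTANT))
cv2.imwrite('pics/o2.png',cv2.resize(np.hstack(ims),(800,267)))
E
```

```text
(no output)
```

View pics/o1.png

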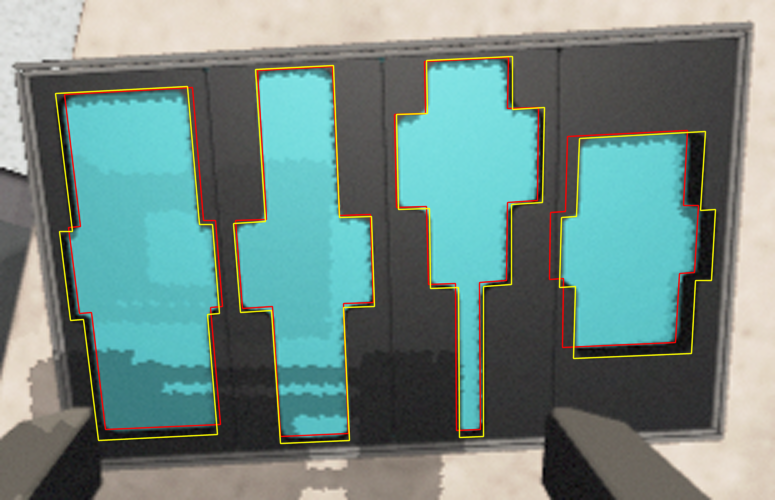

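View pics/o2.png

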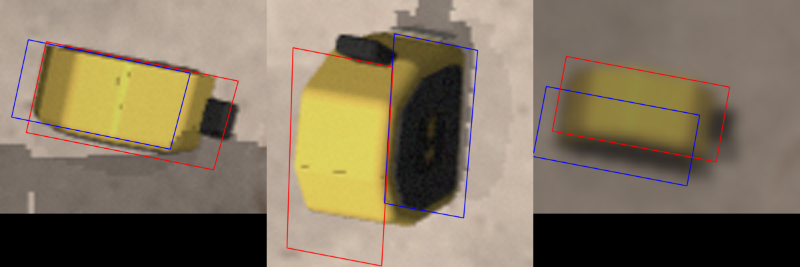

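The overlays confirm the tray pose: the predicted pockets match to about 1 mm. The tape needs a shift of about 3 mm towards -y. I'll start with the driver and release just above the foam, so the fingers never load the notches.

```bash
cat > pp.py <<'E'
from m import *
pi=np.pi
def pick(x,y,th,off,op):
    robot.move_gripper(op/93)
    robot.move_ptp((x,y,110),[pi,0,th])
    print('stop',robot.move_linear((x,y,off),speed=120,f_stop=12), robot.current_tcp_pos().round(1))
    robot.move_gripper(0.0); w=robot.current_gripper_width()*93; print('width',round(w,1))
    robot.move_linear((x,y,130),speed=150); print('width',round(robot.current_gripper_width()*93,1))
    return w
def place(n,yo,floor,off,drop,w,extra=14):
    t=T(*inlay(n)); p=t((0,yo,0)); z=floor+off+drop
    robot.move_ptp((p[0],p[1],140),[pi,0,TR[2]])
    robot.move_linear((p[0],p[1],z+12),speed=150)
    print('stop',robot.move_linear((p[0],p[1],z),speed=40,f_stop=10), robot.current_tcp_pos().round(1))
    robot.move_gripper(min(1,(w+extra)/93)); robot.sleep(.2)
    robot.move_linear((p[0],p[1],140),speed=200)
    print('t',robot.current_t(),robot.current_contact_force().round(1))
E
python3 - <<'E'
from pp import *
p=T(530,52.7,1.505)((0,37,0)); print(p)
w=pick(p[0],p[1],1.505,6,50)
cam('scene','s1.png')
E
```

```text
[532.43270794  89.61993949   0.        ]
stop False [533.   89.6   6.6]
width 19.7
width 20.0
```

```bash
python3 - <<'E'
import cv2
cv2.imwrite('pics/s1c.png',cv2.resize(cv2.imread('pics/s1.png')[130:300,160:380],None,fx=3.5,fy=3.5,interpolation=cv2.INTER_CUBIC))
E
```

```text
(no output)
```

View pics/s1c.png

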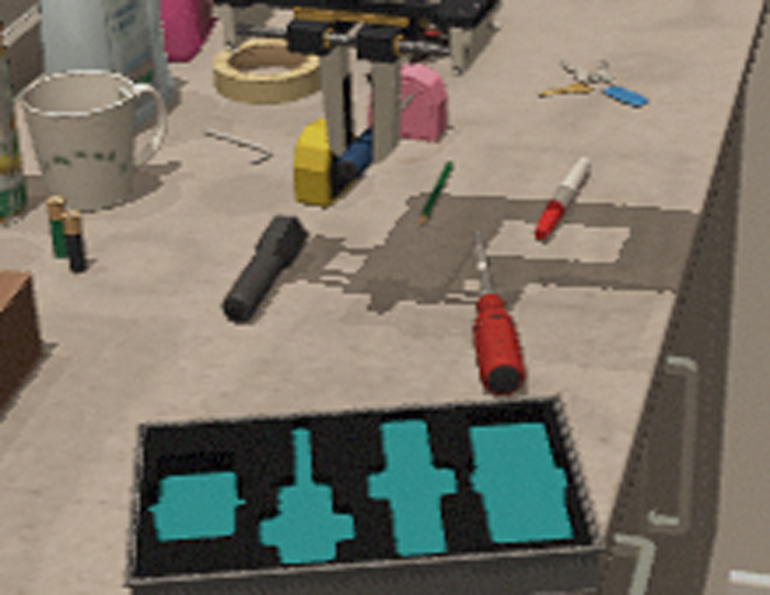

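The driver is held between the fingers (at about (355,155) in the crop), and the 20 mm width matches. Placing it now.

```bash
python3 - <<'E'
from pp import *
place('driver',37,26,6,2,20,14)
robot.move_ptp((440,330,200),[pi,0,pi/2+.3]); robot.sleep(.2); d=cam('wrist','w4.png')
cv2.imwrite('pics/w4c.png',cv2.resize(d['img'][80:280,155:465],None,fx=2.5,fy=2.5,interpolation=cv2.INTER_CUBIC))
E
```

```text
stop False [480.2 392.7  33.9]
t 16.45 [-0.7 -0.2 -0.4]
```

View pics/w4c.png

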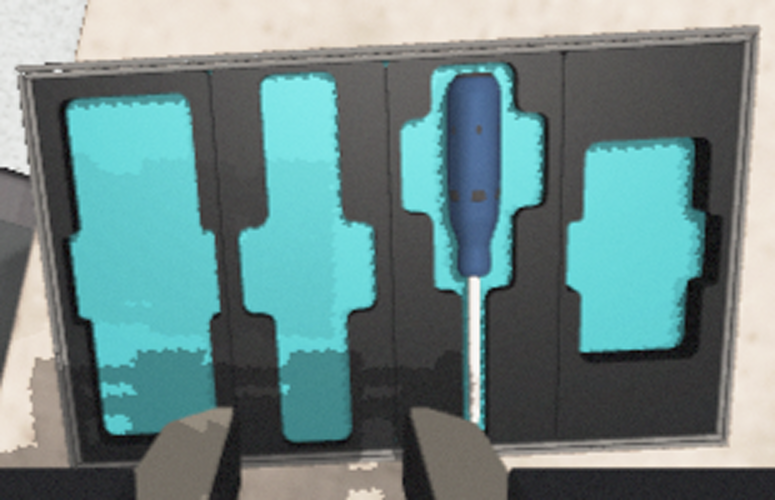

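The driver lies centred in its pocket, with the handle at (473,170) and the shaft in its slot. Marker and torch next.

```bash
python3 - <<'E'
from pp import *
w=pick(424.8,-111.5,1.505,5,50)
if w<12 or w>20: raise SystemExit('bad')
place('marker',0,27,5,2,w,14)
w=pick(622.2,70.6,1.567,10,62)
if w<20 or w>40: raise SystemExit('bad')
cam('scene','s2.png'); cv2.imwrite('pics/s2c.png',cv2.resize(cv2.imread('pics/s2.png')[130:310,160:380],None,fx=3.3,fy=3.3,interpolation=cv2.INTER_CUBIC))
print(w)
E
```

```text
stop False [ 425.3 -111.6    5.5]
width 14.7
width 14.4
stop False [431.2 335.6  33.9]
t 26.25 [ 0.2 -0.1 -0.5]
stop False [622.9  70.7  10.8]
width 30.3
width 30.4
30.254414944698496
```

View pics/s2c.png

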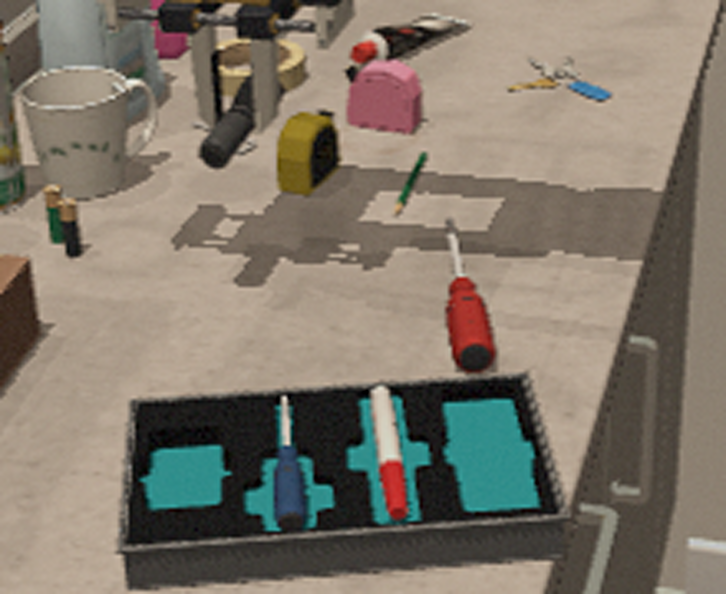

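The marker is at its pocket at (390,455). The torch is held level, at 30 mm on its cone. Placing the torch and checking.

```bash
python3 - <<'E'
from pp import *
place('torch',0,22,10,2,30.3,14)
robot.move_ptp((440,330,200),[pi,0,pi/2+.3]); robot.sleep(.2); d=cam('wrist','w5.png')
cv2.imwrite('pics/w5c.png',cv2.resize(d['img'][80:280,155:465],None,fx=2.5,fy=2.5,interpolation=cv2.INTER_CUBIC))
E
```

```text
stop False [369.6 313.3  33.9]
t 34.75 [ 0.7 -0.8 -0.5]
```

View pics/w5c.png

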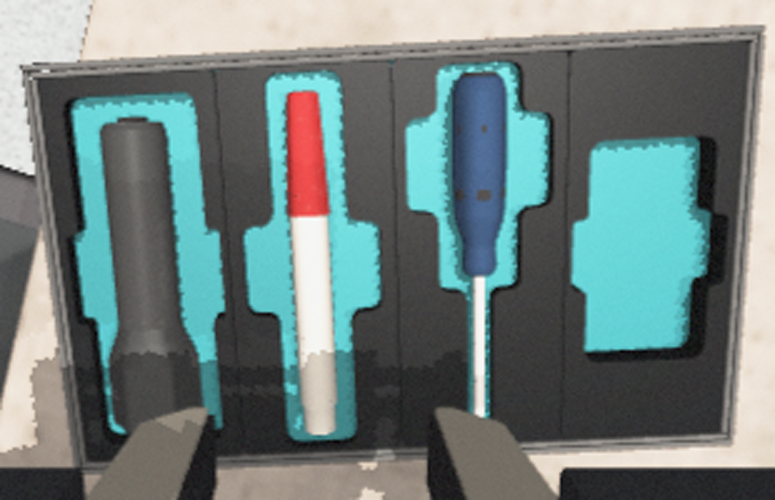

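The torch sits low in its pocket, with its head near (155,430) and partly hidden by a finger; I'll check that from another side. Now the tape.

```bash
python3 - <<'E'
from pp import *
robot.move_gripper(62/93)
th=1.375
w=pick(621,-97,th,17,62)
if w<25 or w>40: raise SystemExit('bad')
d=cam('scene','s3.png'); cv2.imwrite('pics/s3c.png',cv2.resize(d['img'][130:310,160:380],None,fx=3.3,fy=3.3,interpolation=cv2.INTER_CUBIC))
E
```

```text
stop False [621.7 -97.1  17.8]
width 30.1
width 29.9
```

View pics/s3c.png

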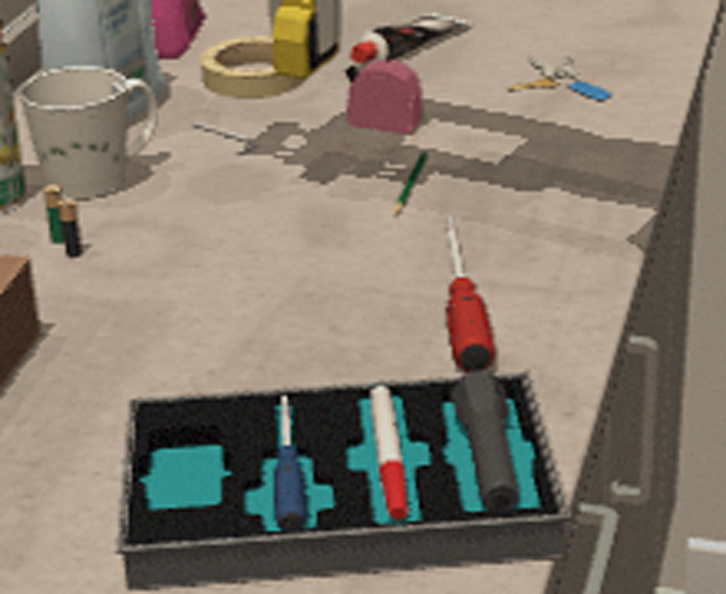

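The tape is held upright at 30 mm. Placing it, then viewing the tray from both ends.

```bash
python3 - <<'E'
from pp import *
place('tape',0,18,17,1.5,30,14)
robot.move_linear((550,380,230))
for n,p,y in (('w6',(520,220,260),1.918),('w7',(440,330,260),1.918-pi)):
    try:
        robot.move_ptp(p,[pi,0,y]); robot.sleep(.2); d=cam('wrist',n+'.png')
    except robot.MotionError as e: print(n,e)
cam('scene','s4.png'); cam('top','t4.png'); print(robot.current_t())
E
```

```text
stop False [554.4 380.2  36.3]
t 44.7667 [-0.8  0.  -0.4]
49.275
```

View pics/w6.png

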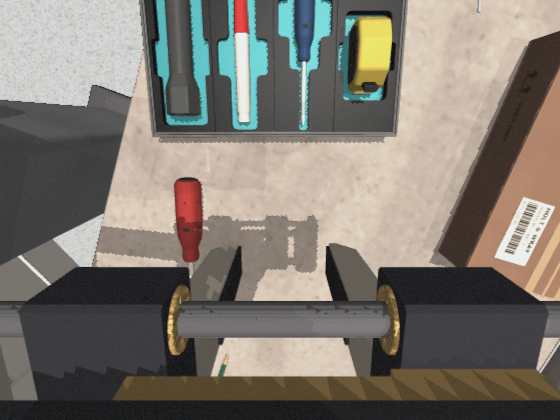

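View pics/w7.png

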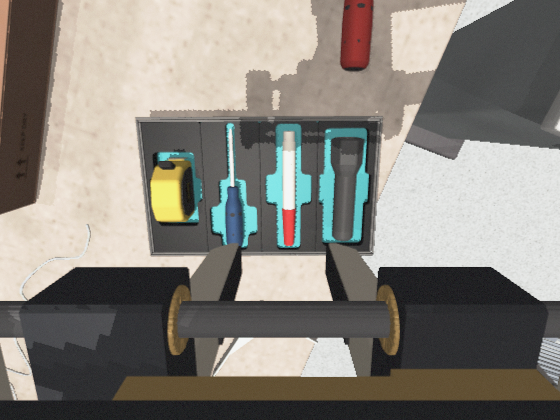

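```bash
python3 - <<'E'
import cv2,numpy as np
a=cv2.imread('pics/s4.png')[235:310,185:340]; b=cv2.imread('pics/t4.png')[165:310,110:235]
cv2.imwrite('pics/s4c.png',cv2.resize(a,None,fx=5,fy=5,interpolation=cv2.INTER_CUBIC))
cv2.imwrite('pics/t4c.png',cv2.resize(b,None,fx=4,fy=4,interpolation=cv2.INTER_CUBIC))
E
```

```text
(no output)
```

View pics/s4c.png

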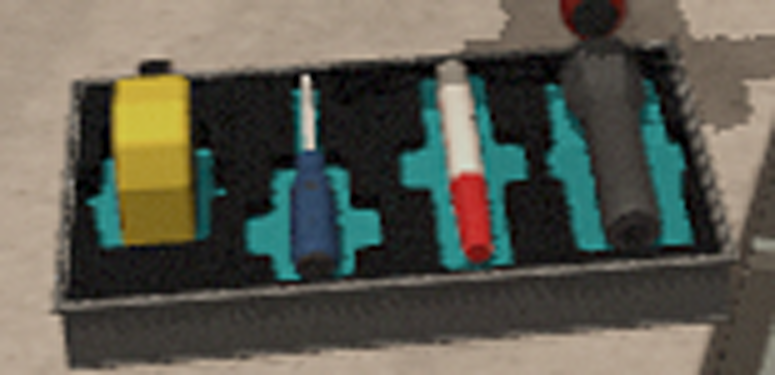

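View pics/t4c.png

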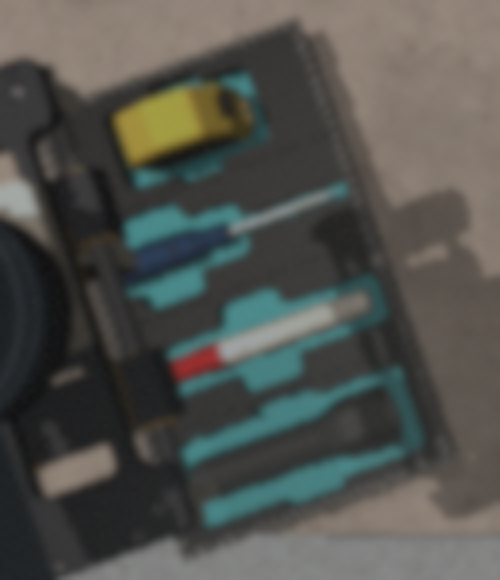

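```bash
python3 - <<'E'
from m import *
ims=[]
for f,x0,y0,x1,y1 in (('w6',335,0,405,105),('w7',140,135,210,240)):
    d=load(f+'.png');k=5.5;o=np.array([x0,y0])
    i=cv2.resize(cv2.imread(f'pics/{f}.png')[y0:y1,x0:x1],None,fx=k,fy=k,interpolation=cv2.INTER_CUBIC)
    bx=lambda z:[(-16.5,-35.5,z),(16.5,-35.5,z),(16.5,35.5,z),(-16.5,35.5,z)]
    poly(i,d,T(*inlay('tape')),bx(18),(255,0,0),k,o);poly(i,d,T(*inlay('tape')),bx(80),(0,0,255),k,o)
    ims.append(i)
cv2.imwrite('pics/o6.png',np.hstack(ims))
E
```

```text
(no output)
```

View pics/o6.png

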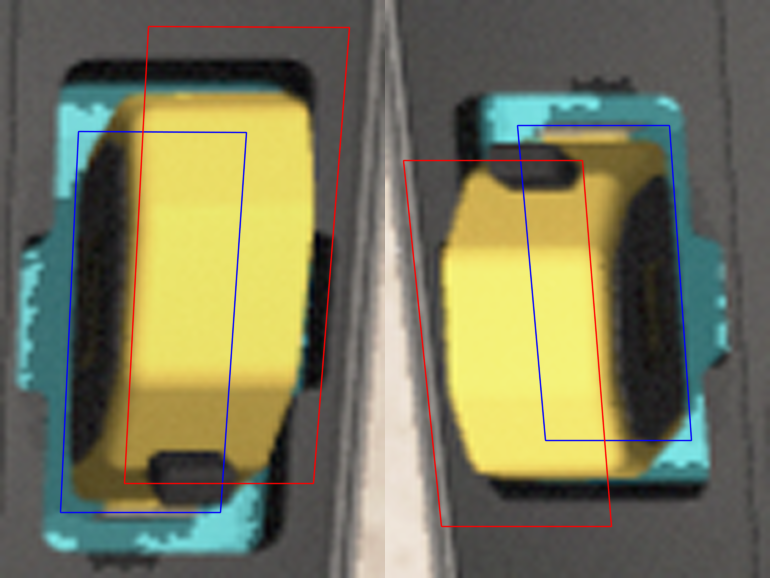

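The base of the tape lines up with the predicted outline at floor height, with teal floor visible at both ends, so it is upright and seated. The torch in w6 and w7 has floor visible beyond its ends. The arm is well clear, so I'm handing in.

```bash
python3 - <<'E'
from h import *
robot.sleep(.3); print(robot.current_contact_force()); robot.hand_in(); print(robot.current_t())
E
```

```text
[-0.16207218  0.30272056 -0.29106477]
the job is handed in; nothing more can be done
the job is handed in; nothing more can be done
```

The tray is packed and the job is handed in; the clock read 49.3 s just before, inside the 96 s limit. I placed the small blue screwdriver, marker, torch and yellow tape measure in that order, releasing each about 2 mm above its pocket floor.

- **Seating:** My last pictures show all four inside their pockets. The tape measure stands upright, with its base on the predicted floor outline. The torch sits a few mm off centre lengthwise, but pocket floor shows beyond both its ends.
- **Left alone:** I never grasped the red screwdriver, the green pencil or the pink look-alike. The red screwdriver and the pencil showed no movement in the later pictures, though I did not re-measure them.
- **Forces:** No descent tripped its force stop of 10–12 N, and the tool force before hand-in was about 0.

No check failed. Two grip widths differed from the sizes given: the torch gripped at 30 mm, where its barrel is 25 mm, and the tape at 30 mm instead of 33 mm. Both stayed firmly held.

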